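# Seat a lens barrel in the V-block of an optical rail

### The job

On the optical rail, slide the V-block carrier by its upright tab until the line on the carrier's front edge stands at the tip of the pointer. Then take the lens barrel from its white cradle, lay it centred in the V-block and finish while still gripping it and pushing it down, firmly but gently, so that it bears on both sides of the V; do not let go, the carrier must still stand at the pointer at the end. Leave the other things on the bench where they are.

Things in the scene. Friction and masses are not known exactly. Their poses are not given: they have to be found in the camera images.
- lens_barrel: Lens barrel: a smooth bare-aluminium cylinder, 32 mm in diameter and 130 mm long, about 0.15 kg, with a glass face at each end. Origin at its centre; its own y axis is the cylinder's axis, either end may lead. It starts lying in the cradle, where its axis is level at 32 mm above the bench, and is not fastened. Its middle 70 mm is free for fingers.
- cradle: Fixed low white plastic cradle, 70 x 130 mm, that holds the barrel at the start. Origin: centre of its underside, on the bench; its y axis runs along the barrel. A 4 mm base plate and, centred 46 mm either side of the middle, two rests 18 mm wide (along y), 56 mm across (x) and 22 mm high. May stand right or left of the rail.
- v_seat (a point): Where the barrel's centre is when seated, 79 mm above the bench. Axes of the carrier: y along V and rail, z up, x to the back. Two steel V-supports, 18 mm thick (y), 52 mm wide (x), centred 46 mm either side of this point; the 74 mm gap between is open for fingers, 45 mm down. Flanks at 45 degrees, rims 3.5 mm below this point. Seated: within 2.5 mm in x and z, 10 mm along y, 0.05 rad.
- v_line_front (a point): Middle of the line on which the seated barrel bears on the two front flanks (towards the tab) of the rigid, polished (slippery) V-supports, 11.3 mm in front of and below the V seat. At the end the barrel must press on a front flank with more than 2 N, its own weight is not enough; never more than 50 N on a flank. A downward push of 10 to 25 N, with little side push, does it.
- v_line_back (a point): The same for the two back flanks, 11.3 mm behind and below the V seat: more than 2 N at the end, never more than 50 N on a flank.
- grip_tab (a point): Top centre of the grey upright tab on the carrier, 80 mm above the bench, 62 mm in front (-x of the carrier) of the V seat. The tab is 14 mm thick along y, 22 mm wide along x and stands 46 mm above the carrier's plate: pinch it from above across its thickness, the fingers closing along y. Axes of the carrier.
- carrier_mark (a point): The black line on the carrier: the middle of its front edge, on top, 34 mm above the bench, 82 mm in front of the V seat. Axes of the carrier. It must stand within 5 mm of the pointer tip along y.
- pointer_tip (a point): Tip of the fixed steel pointer that rides on the front scale bar of the rail and points at the carrier's front edge; 34 mm above the bench, 1.5 mm in front of the carrier's edge. The pointer is 18 mm wide and never higher than 34 mm. Its y axis is along the rail.
- carrier (a joint): Travel of the carrier on the rail, -0.06 to +0.06 m, growing towards the rail's own +y (the robot's left, at small yaw); 0 in the middle. It moves with about 4 N of friction and stays where it is left. The carrier starts to the right of the pointer by 30 to 115 mm.
- sample_bottle: Bystander, to be left alone: small glass sample bottle, 58 mm across, 103 mm high, standing near the front on the right. Origin: centre of its underside.
- timer: Bystander, to be left alone: small white lab timer lying flat, 66 x 60 x 18 mm, on the right. Origin: centre of its underside.
- rubber_bung: Bystander, to be left alone: tapered rubber bung, 32 mm across, 26 mm high, front left. Origin: centre of its underside.
- flask_stopper: Bystander, to be left alone: clear ground glass stopper lying on its side, 64 mm long, 30 mm thick, in the middle towards the back. Origin: centre of its underside.
- weighing_boat: Bystander, to be left alone: white square weighing boat, 81 mm wide, 13 mm high, on the left. Origin: centre of its underside.
- marker_pen: Bystander, to be left alone: marker pen lying down, 135 mm long, 16 mm thick, on the right. Origin: centre of its underside.
Mind the look-alikes: they are no part of the job. Of the things shaped like the lens_barrel, the aluminium one is meant.

How it is judged (in metres and radians):
On the way, in this order (a step that is already met when the one before it is completed fails the run):
1. the carrier's line stands at the pointer (within 5 mm) while the barrel still lies in its cradle (y of carrier_mark in the frame of pointer_tip between -0.005 and 0.005 m and velocity of joint carrier between -0.01 and 0.01 m/s and distance between lens_barrel and cradle below 0.045 m), for 0.3 s.
2. the barrel has been lifted out of the cradle (distance between lens_barrel and cradle above 0.06 m and contact force between lens_barrel and the fingers above 1 N), for 0.1 s.
3. the barrel lies in the V, along it (x of lens_barrel in the frame of v_seat between -0.0025 and 0.0025 m and y of lens_barrel in the frame of v_seat between -0.01 and 0.01 m and z of lens_barrel in the frame of v_seat between -0.0025 and 0.0025 m and angle between the y axis of lens_barrel and the y axis of v_seat, either way round below 0.05 rad), for 0.2 s.
At the end, for the whole second after the job is handed in: Carrier line within 5 mm of the pointer tip along the rail; barrel in the V: centre within 2.5 mm sideways and in height, 10 mm along, axis within 0.05 rad; more than 2 N on a front and on a back flank; fingers still holding it; at rest (all of step 3 and y of carrier_mark in the frame of pointer_tip between -0.005 and 0.005 m and (contact force between lens_barrel and carrier_c0 above 2 N or contact force between lens_barrel and carrier_c1 above 2 N) and (contact force between lens_barrel and carrier_c2 above 2 N or contact force between lens_barrel and carrier_c3 above 2 N) and contact force between the fingers and lens_barrel above 3 N and linear speed of lens_barrel below 0.01 m/s); the arm keeps its last pose, push and grip.
It fails at once if the barrel is forced into the V with more than 50 N on a flank (contact force between lens_barrel and carrier_c0 above 50 N or contact force between lens_barrel and carrier_c1 above 50 N or contact force between lens_barrel and carrier_c2 above 50 N or contact force between lens_barrel and carrier_c3 above 50 N).
It fails at once if another thing on the bench is moved by more than 25 mm (distance of any of sample_bottle, timer, rubber_bung, flask_stopper, weighing_boat, marker_pen from where it was at the start of the episode above 0.025 m).
It also fails if it takes over 72 s, if anything falls off the work surface, if the arm or the gripper's body presses on something with over 40 N, if the wrist force passes 120 N, or if a joint passes its speed limit or range.

### The arm

A 7-joint arm with a two-finger parallel gripper is mounted at the origin on a cart in front of the work surface, level with it; the furniture and walls round the work are solid. World frame = base frame: x ahead of the robot, y to its left, z up, the work surface at z = 0. Lengths are in mm, angles in rad, forces in N, time in s.
With the tool pointing down it reaches from about 350 to 775 mm from the base axis. Payload 3.1 kg.
Tool frame: the origin (TCP) lies at the very end of the fingers, on their centre line; the grasp point (between the pads) lies arm.pinch_z behind it (arm.pinch_z is the distance from the TCP to the grasp point, in mm); z points along the fingers, y is the direction in which the jaws open and shut (so a half turn about z gives the same grasp; the last joint's range is limited). The gripper opens to 85 mm and grips with 20 to 120 N. Pads are 22 mm wide; open, the fingers measure 114 mm over their backs; the gripper's body (76 mm by 85 mm) begins 54 mm behind the grasp point. The pads swing forward as they close: fully open they stand 13 mm farther back than shut.
Start: joints at [-1.39, 0.311, 0.014, 1.512, -0.004, 1.319, -0.027], TCP at [121.499, 536.428, 231.304] pointing down, gripper open.
Joint ranges: [-2.7, 2.7], [-0.3, 1.91], [-1.27, 1.3], [0.12, 2.57], [-1.44, 4.58], [0.2, 2.03], [-3.05, 3.05]. Speed limits (rad/s): [2.79, 2.79, 3.14, 3.14, 3.14, 3.14, 3.14].

### API

Orientations are given as a unit quaternion [x, y, z, w].
In Python, from bench import readout, vision, arm gives the robot as it stands.
- The arm moves only by the tool apply_moves, never from a script. Its argument "commands" is one flat list of numbers, 7 for each row, row after row: the finger opening in m, from 0 to 0.0854, then the shift along the tool's x, y, z in m, then the turn, a rotation vector about the tool's x, y, z in degrees. In form: [jaw, tx, ty, tz, ax, ay, az, jaw, tx, ty, tz, ax, ay, az, ...]. A call has 1 to 5 rows; each row shifts and turns the commanded pose from where the row before left it, along the tool's axes as they then stand; what a row does not reach is not made up. A row lasts 1/8 s, in which the tool goes at most 62.5 mm and 10.7 degrees, less where a joint would pass 70% of its speed; a pose out of reach is approached as far as the arm can. A call is refused whole if a number of a shift passes 0.0625 or a number of a turn 10.7, either way. A call with a gripper value outside its range is refused whole. The fingers move at their own pace and stop on an object; the grip force is fixed at half the most. Time passes only in rows, so rows that do not move let the fingers close. It gives the time, the measured TCP pose, the force and the opening at its end, in the units of the state.
- readout.get_obs(): the state, without advancing time (a new reading comes with each control period).
- vision.get_image(name): name is "scene" or "top" or "wrist"; returns a dict with "color" (400x640x3 uint8, blue, green, red), "vertical_fov" (degrees; the focal length in pixels is half the picture's height over the tangent of half this angle, whatever the lens; pixels are square), "cx", "cy" (the principal point, pixels), "world_from_camera" (4x4, takes a point from camera to world coordinates). Camera axes: x right, y up, looking along -z (the intrinsics and any distortion apply to the point x, -y, -z); pixel columns grow to the right and rows downward; lengths in mm; the calibration is good to about 2 mm. A picture is of the moment at which its call begins. There is no depth.
- arm.close_job(): hands the job in, once; it reports no verdict.
The state is a dict: "clock": time; "joint_positions": joint angles; "joint_velocities": joint speeds; "joint_efforts": joint torques, N m; "ee_pos": TCP position; "ee_rot": TCP orientation; "force": force on the tool from outside, world axes, zero at the start; "wrist_torque": the same for the moment, N m; "gripper_width": finger opening in mm.
Only numpy, scipy, OpenCV 4.12 (cv2) and the standard library are available. Lean on these libraries where they do the work, as an engineer would, in place of code of your own. Each camera call takes 0.05 s, during which the arm holds its last target.

## Working session

There is one attempt and no reset: what is moved stays moved. The work goes in short steps, Python scripts to look and compute and a tool call to move; the robot and the scene stay as the last step left them, time stands still between calls to the robot, and variables do not carry over. Pictures are saved under pics/ and viewed, and the job is handed in when it is done.

Besides the shell and the picture viewer there is one more tool, called after "Request:" in YAML: its name, and indented under it one key for each argument. apply_moves: Moves the arm, as the interface text tells. Its arguments: {"type":"object","properties":{"commands":{"type":"array","items":{"type":"number"}}},"required":["commands"]}

```bash
mkdir -p pics; ls; cat > h.py <<'E'
import numpy as np,cv2
from bench import readout,vision,arm
E
python3 - <<'E'
from h import *
o=readout.get_obs()
print(o, arm.pinch_z)
for n in ["scene","top","wrist"]:
    d=vision.get_image(n)
    print(n,{k:(np.round(v,3) if k!='color' else v.shape) for k,v in d.items()})
    cv2.imwrite(f"pics/{n}0.png",d['color'])
E
```

```text
pics
{'clock': 0.0, 'joint_positions': array([-1.38968307,  0.31174958,  0.01401178,  1.51308291, -0.00438596,
        1.31917663, -0.02721871]), 'joint_velocities': array([ 8.31519446e-04,  5.37379405e-04,  1.40942787e-03, -1.60930574e-03,
        8.66115154e-05,  4.52954826e-04, -4.65526178e-04]), 'joint_efforts': array([-5.74219985e-05, -3.79913163e+01,  1.46225025e-01, -2.30590850e+01,
        1.22549143e-02,  1.37772347e-02,  2.36292522e-05]), 'ee_pos': array([121.37740932, 535.68733553, 230.19755415]), 'ee_rot': array([ 1.11155058e-01,  9.93802360e-01, -1.19068473e-03, -7.41610769e-05]), 'force': array([-0.14177873, -0.25650597, -0.72806741]), 'wrist_torque': array([-0.0781174 , -0.03693109,  0.03228007]), 'gripper_width': 85.46826723770451} 18.700000000000003
scene {'color': (400, 640, 3), 'vertical_fov': np.float64(56.666), 'cx': np.float64(320.148), 'cy': np.float64(201.014), 'world_from_camera': array([[ 8.210000e-01,  4.490000e-01, -3.530000e-01,  2.520700e+01],
       [-5.710000e-01,  6.560000e-01, -4.930000e-01, -7.126840e+02],
       [ 1.000000e-02,  6.070000e-01,  7.95
[... 218 characters left out ...]
orld_from_camera': array([[-2.000000e-03,  9.940000e-01, -1.110000e-01,  3.265500e+02],
       [-1.000000e+00, -3.000000e-03, -1.500000e-02, -1.138670e+02],
       [-1.500000e-02,  1.110000e-01,  9.940000e-01,  1.405497e+03],
       [ 0.000000e+00,  0.000000e+00,  0.000000e+00,  1.000000e+00]])}
wrist {'color': (400, 640, 3), 'vertical_fov': np.float64(68.432), 'cx': np.float64(325.999), 'cy': np.float64(196.029), 'world_from_camera': array([[ 2.19000e-01, -9.29000e-01, -2.98000e-01,  4.56580e+01],
       [ 9.76000e-01,  2.08000e-01,  6.80000e-02,  5.53485e+02],
       [-2.00000e-03, -3.05000e-01,  9.52000e-01,  3.74002e+02],
       [ 0.00000e+00,  0.00000e+00,  0.00000e+00,  1.00000e+00]])}
```

View pics/scene0.png

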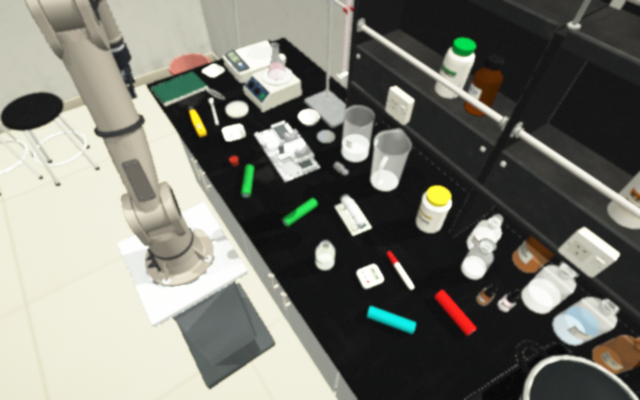

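View pics/top0.png

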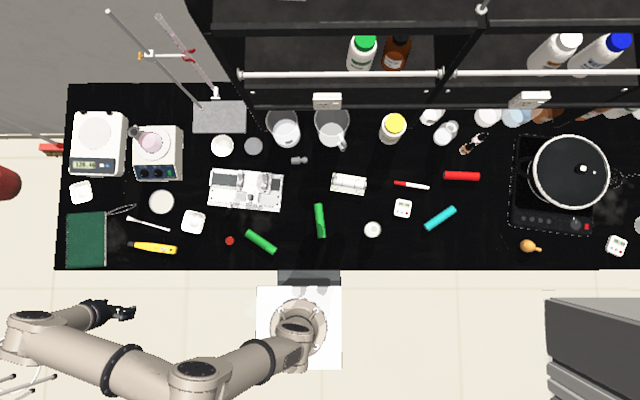

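View pics/wrist0.png

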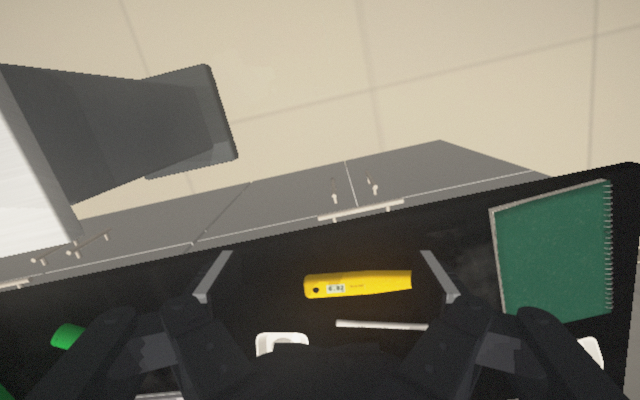

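```bash
python3 - <<'E'
import cv2
a=cv2.imread('pics/top0.png');b=cv2.imread('pics/scene0.png')
cv2.imwrite('pics/c1.png',cv2.resize(a[155:220,195:305],None,fx=7,fy=7,interpolation=cv2.INTER_CUBIC))
cv2.imwrite('pics/c2.png',cv2.resize(a[150:250,285:415],None,fx=6,fy=6,interpolation=cv2.INTER_CUBIC))
cv2.imwrite('pics/c3.png',cv2.resize(b[110:240,240:400],None,fx=4.5,fy=4.5,interpolation=cv2.INTER_CUBIC))
E
```

```text
(no output)
```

View pics/c1.png

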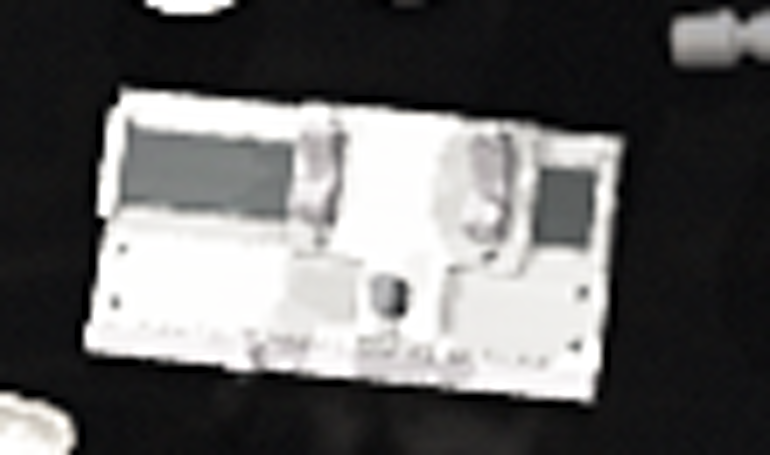

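View pics/c2.png

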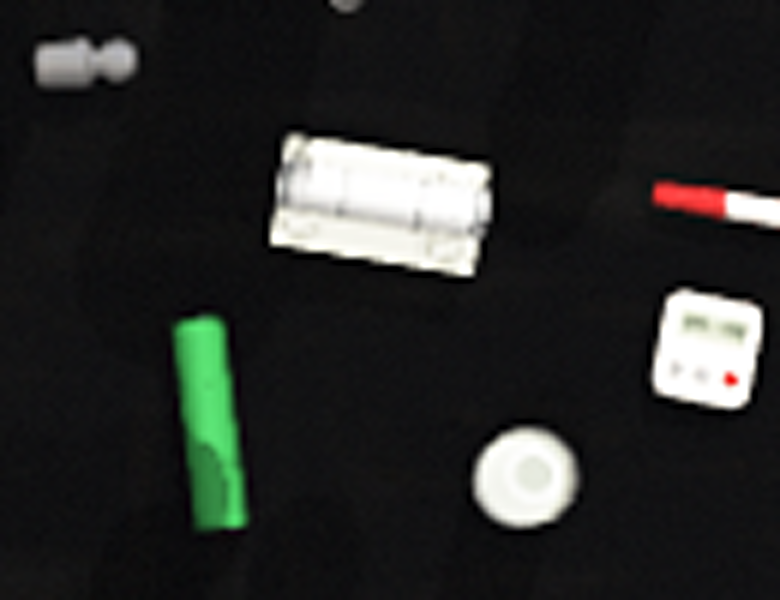

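View pics/c3.png

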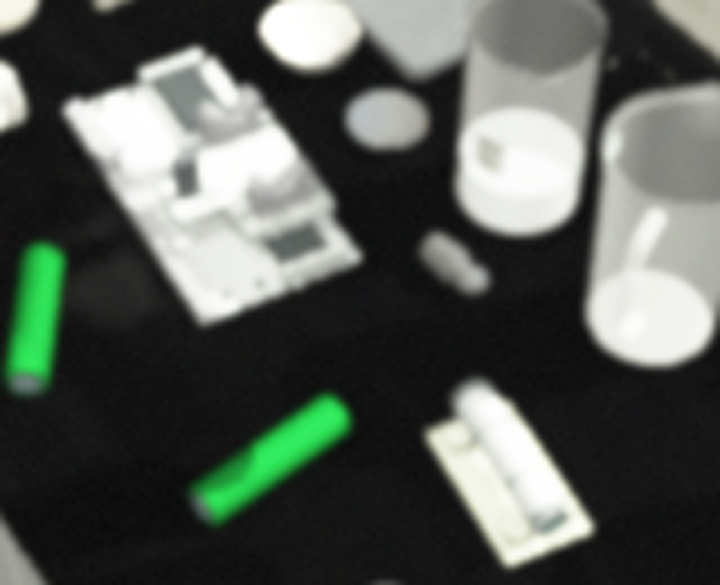

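```bash
cat >> h.py <<'E'
from scipy.spatial.transform import Rotation as R
def ray(d,u,v):
    f=200/np.tan(np.radians(d['vertical_fov'])/2)
    r=d['world_from_camera'][:3,:3]@np.array([(u-d['cx'])/f,-(v-d['cy'])/f,-1.])
    return d['world_from_camera'][:3,3],r
def at(d,u,v,z):
    c,r=ray(d,u,v); return c+r*(z-c[2])/r[2]
def proj(d,p):
    f=200/np.tan(np.radians(d['vertical_fov'])/2)
    W=d['world_from_camera']; q=W[:3,:3].T@(np.array(p,float)-W[:3,3])
    return np.array([d['cx']+f*q[0]/-q[2], d['cy']-f*q[1]/-q[2]])
def snap(n,name,crop=None,s=1):
    d=vision.get_image(n); im=d['color']
    np.save(f"pics/{name}.npy",d,allow_pickle=True)
    if crop: u0,u1,v0,v1=crop; im=im[v0:v1,u0:u1]
    cv2.imwrite(f"pics/{name}.png",cv2.resize(im,None,fx=s,fy=s,interpolation=cv2.INTER_CUBIC))
    return d
def load(name): return np.load(f"pics/{name}.npy",allow_pickle=True).item()
def st():
    o=readout.get_obs(); print('t',o['clock'],'p',np.round(o['ee_pos'],1),'R',np.round(R.from_quat(o['ee_rot']).as_matrix(),3).tolist(),'F',np.round(o['force'],1),'w',round(o['gripper_width'],1)); return o
E
python3 - <<'E'
from h import *
d=snap('top','t1'); s=snap('scene','s1')
c1=lambda x,y:(195+x/7,155+y/7); c2=lambda x,y:(285+x/6,150+y/6); c3=lambda x,y:(240+x/4.5,110+y/4.5)
for n,p,z in [('tab',c1(390,290),80),('Vl',c1(322,180),70),('Vr',c1(490,187),70),('ptr?',c1(275,350),34),('railTL',c1(120,90),10),('railTR',c1(620,135),10),('railBL',c1(85,350),10),('railBR',c1(595,402),10),
 ('barL',c2(285,185),32+10),('barR',c2(488,210),42),('crTL',c2(290,135),4),('crTR',c2(488,163),4),('crBR',c2(472,275),4),('crBL',c2(270,243),4)]:
    print(n,np.round(p,1),np.round(at(d,*p,z)[:2],1))
for n,p,z in [('tab',c3(187,160),80),('barfar',c3(475,395),38),('barnear',c3(548,515),38),('crBL',c3(425,435),4),('crBR',c3(515,567),4)]:
    print('s',n,np.round(p,1),np.round(at(s,*p,z)[:2],1))
E
```

```text
tab [250.7 196.4] [481.1 169.8]
Vl [241.  180.7] [540.9 209.2]
Vr [265.  181.7] [536.8 120.2]
ptr? [234.3 205. ] [454.1 241.1]
railTL [212.1 167.9] [601.5 337.3]
railTR [283.6 174.3] [574.9  59.2]
railBL [207.1 205. ] [456.7 352. ]
railBR [280.  212.4] [427.3  71.3]
barL [332.5 180.8] [ 543.5 -129.3]
barR [366.3 185. ] [ 527.2 -256.1]
crTL [333.3 172.5] [ 582.2 -133.1]
crTR [366.3 177.2] [ 563.3 -260.5]
crBR [363.7 195.8] [ 490.8 -249.2]
crBL [330.  190.5] [ 511.9 -119.9]
s tab [281.6 145.6] [478.5 168.1]
s barfar [345.6 197.8] [ 547.2 -131.7]
s barnear [361.8 224.4] [ 524.4 -248.2]
s crBL [334.4 206.7] [ 509.8 -121.2]
s crBR [354.4 236. ] [ 493.3 -254.2]
```

Request:
apply_moves:
  commands: [0.085, -0.0375, -0.026, 0.002, 0, 0, 0, 0.085, -0.0375, -0.026, 0.002, 0, 0, 0, 0.085, -0.0375, -0.026, 0.002, 0, 0, 0, 0.085, -0.0375, -0.026, 0.002, 0, 0, 0, 0.085, -0.0375, -0.026, 0.002, 0, 0, 0]

```text
clock: 0.88
ee_pos: [276.5, 367.0, 221.3]
ee_rot: [0.111, 0.994, 0.0, 0.0]
force: [-0.7, -0.6, 0.4]
gripper_width: 85.1
```

Request:
apply_moves:
  commands: [0.085, -0.0375, -0.026, 0.002, 0, 0, 0, 0.085, -0.0375, -0.026, 0.002, 0, 0, 0, 0.085, -0.0375, -0.026, 0.002, 0, 0, 0, 0.085, -0.0375, -0.026, 0.002, 0, 0, 0, 0.085, -0.0375, -0.026, 0.002, 0, 0, -7.3]

```text
clock: 1.5
ee_pos: [430.6, 199.0, 211.3]
ee_rot: [0.046, 0.999, 0.0, 0.0]
force: [0.5, -0.3, 0.1]
gripper_width: 84.9
```

Request:
apply_moves:
  commands: [0.085, 0, 0, 0, 0, 0, 0, 0.085, 0, 0, 0, 0, 0, 0]

```text
clock: 1.75
ee_pos: [429.3, 200.5, 211.2]
ee_rot: [0.048, 0.999, 0.0, -0.0]
force: [0.3, 0.2, -0.1]
gripper_width: 85.1
```

```bash
python3 - <<'E'
from h import *
st(); d=snap('wrist','w1'); 
E
```

```text
t 1.75 p [429.3 200.5 211.2] R [[-0.995, 0.096, -0.001], [0.096, 0.995, 0.001], [0.001, 0.0, -1.0]] F [ 0.3  0.2 -0.1] w 85.1
```

View pics/w1.png

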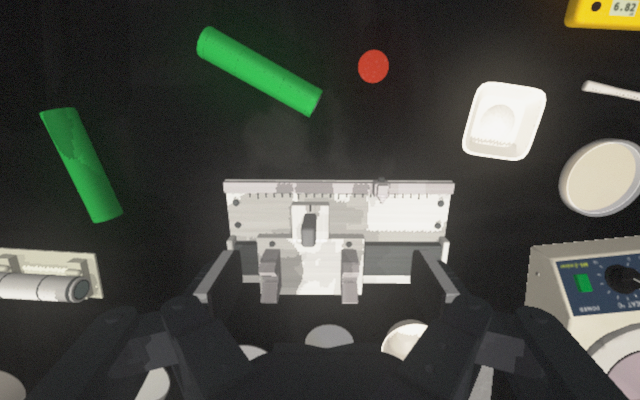

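```bash
python3 - <<'E'
from h import *
d=load('w1'); cv2.imwrite('pics/c4.png',cv2.resize(d['color'][170:310,215:465],None,fx=3.2,fy=3.2,interpolation=cv2.INTER_CUBIC))
cv2.imwrite('pics/c5.png',cv2.resize(d['color'][175:250,285:405],None,fx=6.6,fy=6.6,interpolation=cv2.INTER_CUBIC))
E
```

```text
(no output)
```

View pics/c4.png

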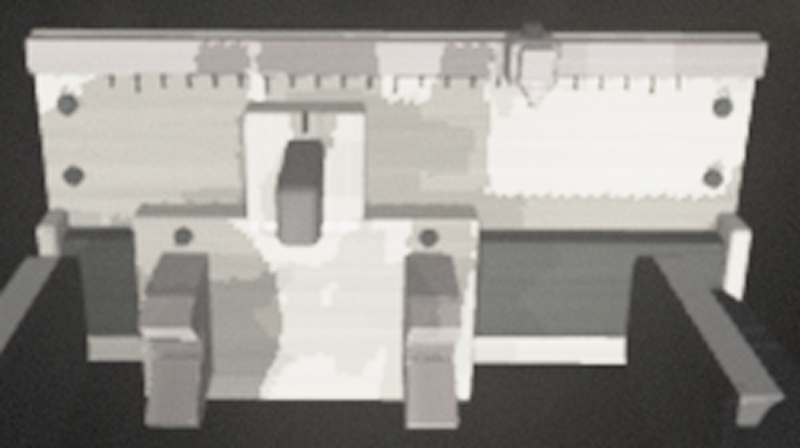

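View pics/c5.png

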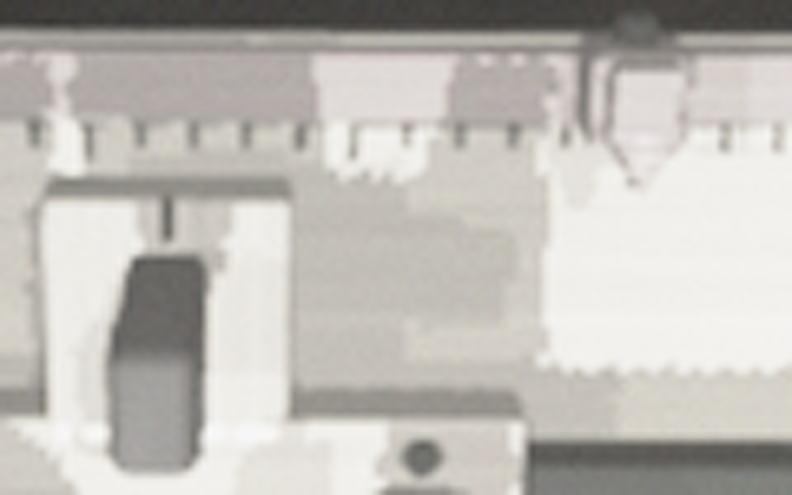

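```bash
python3 - <<'E'
from h import *
d=load('w1'); print(d['world_from_camera'].round(3))
c4=lambda x,y:(215+x/3.2,170+y/3.2); c5=lambda x,y:(285+x/6.6,175+y/6.6)
for n,p,z in [('mark',c5(166,196),34),('ptr',c5(638,186),34),('tabtop',c5(157,410),80),('tabL',c5(112,410),80),('tabR',c5(200,410),80),('Vl rim',c4(172,420),75),('Vr rim',c4(432,420),75),
  ('Vl rim near',c4(176,262),75),('barFL',c4(27,70),30),('barFR',c4(765,70),30),('carL',c4(137,212),34),('carR',c4(476,212),34)]:
    print(n,np.round(p,1),np.round(at(d,*p,z)[:2],1))
E
```

```text
[[ 9.40000e-02 -9.48000e-01 -3.03000e-01  3.52098e+02]
 [ 9.96000e-01  9.00000e-02  2.80000e-02  2.08101e+02]
 [ 1.00000e-03 -3.05000e-01  9.53000e-01  3.54904e+02]
 [ 0.00000e+00  0.00000e+00  0.00000e+00  1.00000e+00]]
mark [310.2 204.7] [463.  179.6]
ptr [381.7 203.2] [469. 262.]
tabtop [308.8 237.1] [482.1 178.4]
tabL [302.  237.1] [481.4 171.4]
tabR [315.3 237.1] [482.7 185. ]
Vl rim [268.8 301.2] [559.2 124. ]
Vr rim [350.  301.2] [567.9 215.2]
Vl rim near [270.  251.9] [497.7 134.8]
barFL [223.4 191.9] [439.4  81.3]
barFR [454.1 191.9] [464.5 346.4]
carL [257.8 236.2] [496.9 112.8]
carR [363.8 236.2] [508.9 239.1]
```

Request:
apply_moves:
  commands: [0.085, -0.0275, -0.0085, 0.01, 0, 0, 0, 0.085, -0.0275, -0.0085, 0.02, 0, 0, 0, 0.085, 0, 0, 0.035, 0, 0, 0, 0.085, 0, 0, 0.035, 0, 0, 0, 0.085, 0, 0, 0, 0, 0, 0]

```text
clock: 2.42
ee_pos: [479.5, 178.7, 108.7]
ee_rot: [0.046, 0.999, -0.001, -0.003]
force: [0.5, 0.2, 0.7]
gripper_width: 84.9
```

```bash
python3 - <<'E'
from h import *
st(); d=snap('wrist','w2'); cv2.imwrite('pics/c6.png',cv2.resize(d['color'][180:400,150:500],None,fx=2.2,fy=2.2))
E
```

```text
t 2.425 p [479.5 178.7 108.7] R [[-0.996, 0.093, -0.007], [0.093, 0.996, -0.002], [0.007, -0.003, -1.0]] F [0.5 0.2 0.7] w 84.9
```

View pics/c6.png

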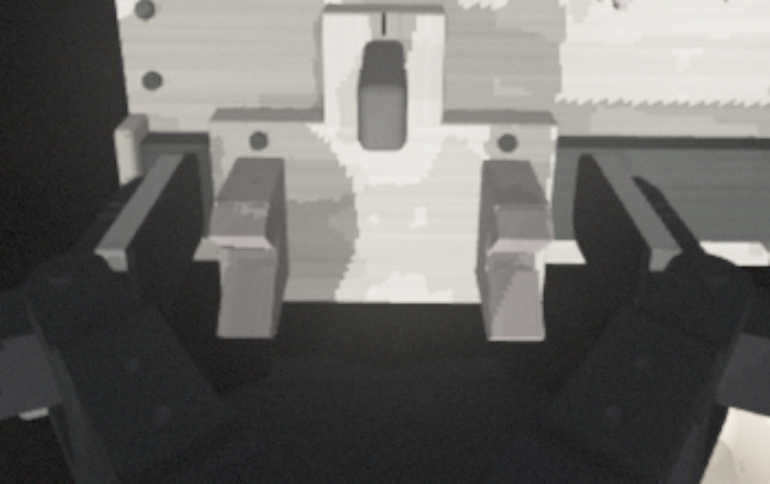

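```bash
python3 - <<'E'
from h import *
d=load('w2')
print(at(d,323.6,233.6,80)[:2], at(d,150+384/2.2,180+12/2.2,34)[:2])
for z in (108.7,121.7):
  for s in (-1,1): print(z,proj(d,[479.5+s*4+1,178.7+s*42.5,z]))
for v in (520,): 
  for p in [(247,337),(515,337)]: print(at(d,150+p[0]/2.2,180+p[1]/2.2,75.5)[:2])
  for p in [(250,160),(512,163)]: print(at(d,150+p[0]/2.2,180+p[1]/2.2,75.5)[:2])
E
```

```text
[482.10332395 177.25399371] [462.80280919 179.33166662]
108.7 [247.42291586 252.50513111]
108.7 [403.49530099 253.07479054]
121.7 [240.80282357 264.91777284]
121.7 [409.91461388 265.54420558]
[560.26037922 124.25208244]
[568.27147572 214.09620425]
[494.52705568 135.49782809]
[502.73688127 215.27825611]
```

Request:
apply_moves:
  commands: [0.085, -0.0025, -0.001, 0.03, 0, 0, 0, 0.085, 0, 0, 0.03, 0, 0, 0, 0.085, 0, 0, 0, 0, 0, 0, 0.03, 0, 0, 0, 0, 0, 0, 0.03, 0, 0, 0, 0, 0, 0]

```text
clock: 3.1
ee_pos: [486.8, 177.5, 53.3]
ee_rot: [0.047, 0.999, 0.001, 0.002]
force: [0.6, -0.0, -0.1]
gripper_width: 51.4
```

Request:
apply_moves:
  commands: [0.03, 0, 0, 0, 0, 0, 0, 0.0, 0, 0, 0, 0, 0, 0, 0.0, 0, 0, 0, 0, 0, 0, 0.0, 0, 0, 0, 0, 0, 0, 0.0, 0, 0, 0, 0, 0, 0]

```text
clock: 3.72
ee_pos: [485.7, 176.6, 52.0]
ee_rot: [0.048, 0.999, 0.0, 0.0]
force: [-1.5, -0.8, 6.0]
gripper_width: 12.7
```

```bash
python3 - <<'E'
from h import *
st(); d=snap('wrist','w3'); 
E
```

```text
t 3.725 p [485.7 176.6  52. ] R [[-0.995, 0.096, 0.001], [0.096, 0.995, 0.0], [-0.001, 0.0, -1.0]] F [-1.5 -0.8  6. ] w 12.7
```

View pics/w3.png

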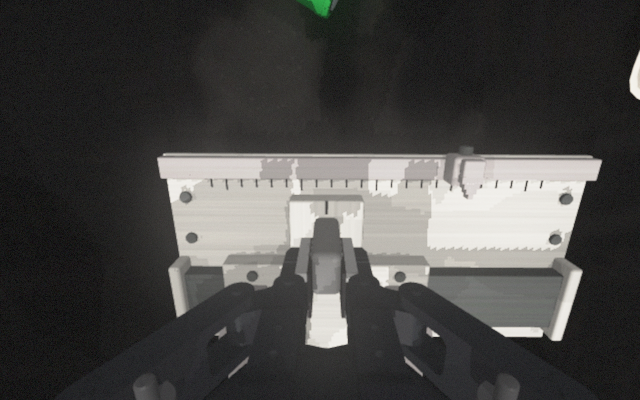

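```bash
python3 - <<'E'
from h import *
d=load('w3'); cv2.imwrite('pics/c7.png',cv2.resize(d['color'][150:225,285:495],None,fx=3.8,fy=3.8,interpolation=cv2.INTER_CUBIC))
E
```

```text
(no output)
```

View pics/c7.png

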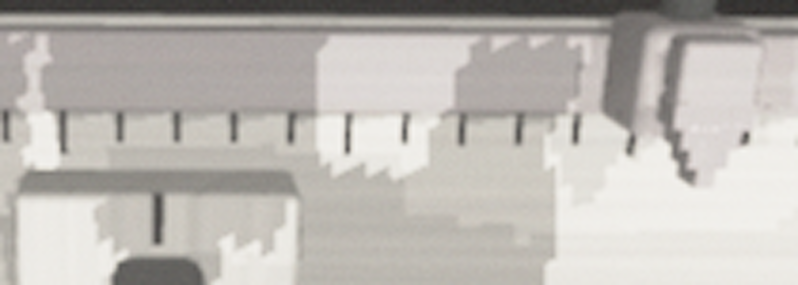

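```bash
python3 - <<'E'
from h import *
d=load('w3')
a=at(d,285+157/3.8,150+192/3.8,34);b=at(d,285+695/3.8,150+183/3.8,34)
y=np.array([.0942,.9956,0]);print(a,b,(b-a)@y)
E
```

```text
[462.6993143  179.41004121  34.        ] [468.99028439 261.14988393  34.        ] 81.97279679779278
```

Request:
apply_moves:
  commands: [0.0, 0, 0.016, 0, 0, 0, 0, 0.0, 0, 0.018, 0, 0, 0, 0, 0.0, 0, 0.018, 0, 0, 0, 0, 0.0, 0, 0.018, 0, 0, 0, 0, 0.0, 0, 0.012, 0, 0, 0, 0]

```text
clock: 4.4
ee_pos: [493.8, 257.0, 52.1]
ee_rot: [0.048, 0.999, -0.001, 0.0]
force: [-1.2, -4.1, 6.1]
gripper_width: 13.1
```

Request:
apply_moves:
  commands: [0.0, 0, 0, 0, 0, 0, 0, 0.0, 0, 0, 0, 0, 0, 0]

```text
clock: 4.65
ee_pos: [494.1, 259.4, 52.1]
ee_rot: [0.048, 0.999, 0.001, 0.001]
force: [0.0, 1.6, 4.6]
gripper_width: 13.1
```

```bash
python3 - <<'E'
from h import *
st(); d=snap('wrist','w4');  cv2.imwrite('pics/c8.png',cv2.resize(d['color'][150:240,265:395],None,fx=6,fy=6,interpolation=cv2.INTER_CUBIC))
E
```

```text
t 4.65 p [494.1 259.4  52.1] R [[-0.995, 0.095, 0.002], [0.095, 0.995, 0.002], [-0.002, 0.002, -1.0]] F [0.  1.6 4.6] w 13.1
```

View pics/c8.png

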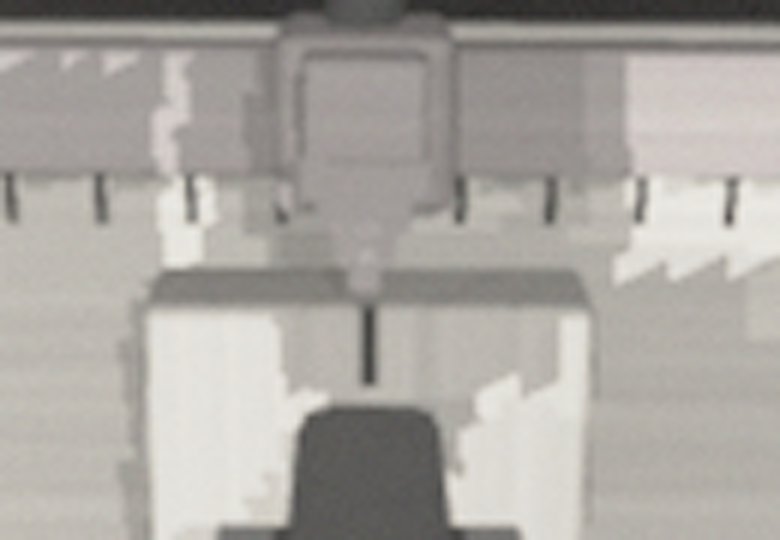

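Request:
apply_moves:
  commands: [0.0, 0, 0, 0, 0, 0, 0, 0.03, 0, 0, 0, 0, 0, 0, 0.05, 0, 0, 0, 0, 0, 0, 0.085, 0, 0, 0, 0, 0, 0, 0.085, 0, 0, 0, 0, 0, 0]

```text
clock: 5.32
ee_pos: [492.8, 257.9, 51.0]
ee_rot: [0.048, 0.999, -0.0, -0.0]
force: [-0.2, 0.3, 0.8]
gripper_width: 82.2
```

Request:
apply_moves:
  commands: [0.085, 0, 0, -0.01, 0, 0, 0, 0.085, 0, 0, -0.02, 0, 0, 0, 0.085, 0, 0, -0.03, 0, 0, 0, 0.085, 0, 0, -0.03, 0, 0, 0, 0.085, 0, 0, 0, 0, 0, 0]

```text
clock: 5.95
ee_pos: [495.5, 259.2, 144.9]
ee_rot: [0.048, 0.999, 0.002, 0.003]
force: [0.0, -0.3, -0.1]
gripper_width: 84.9
```

```bash
python3 - <<'E'
from h import *
st(); d=snap('wrist','w5');  cv2.imwrite('pics/c9.png',cv2.resize(d['color'][140:320,180:460],None,fx=2.8,fy=2.8,interpolation=cv2.INTER_CUBIC))
E
```

```text
t 5.95 p [495.5 259.2 144.9] R [[-0.995, 0.095, 0.006], [0.095, 0.995, 0.004], [-0.006, 0.004, -1.0]] F [ 0.  -0.3 -0.1] w 84.9
```

View pics/c9.png

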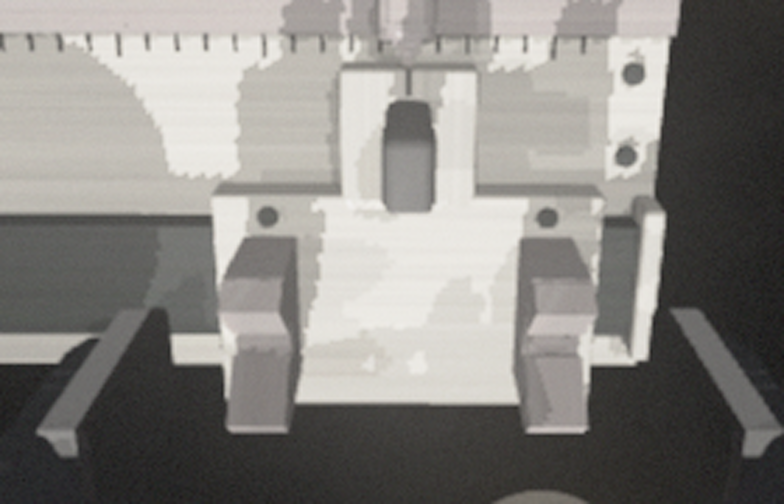

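```bash
python3 - <<'E'
from h import *
d=load('w5')
yh=np.array([.0942,.9956,0]);xh=np.array([.9956,-.0942,0])
seat=xh*525.8+yh*304.8; seat[2]=79
print(seat)
P=lambda x,y,z: (proj(d,seat+x*xh+y*yh+[0,0,z-79])-[180,140])*2.8
for n,a in dict(mark=(-82,0,34),tab=(-62,0,80),tabb=(-51,0,80),tabf=(-73,0,80),rearL=(26,-46,75.5),rearR=(26,46,75.5),frontL=(-26,-46,75.5),fbase=(-26,-46,34),rimF=(-19.1,-46,75.5),rimB=(19.1,-46,75.5),bot=(0,-46,60),edgeo=(26,55,75.5),edgei=(26,37,75.5)).items(): print(n,P(*a).round(1))
cv2.imwrite('pics/c10.png',cv2.resize(d['color'][130:180,280:370],None,fx=8,fy=8,interpolation=cv2.INTER_CUBIC))
cv2.imwrite('pics/c11.png',cv2.resize(d['color'][220:300,240:400],None,fx=5,fy=5,interpolation=cv2.INTER_CUBIC))
E
```

```text
[552.19864 253.92852  79.     ]
mark [406.  67.]
tab [406.3 176.1]
tabb [406.3 214.2]
tabf [406.3 136.8]
rearL [256.1 442.6]
rearR [556.4 441.8]
frontL [245.7 289.6]
fbase [268.5 232. ]
rimF [247.2 311.1]
rimB [254.8 423.4]
bot [259.8 341.2]
edgeo [585.7 441.7]
edgei [527.1 441.9]
```

View pics/c10.png

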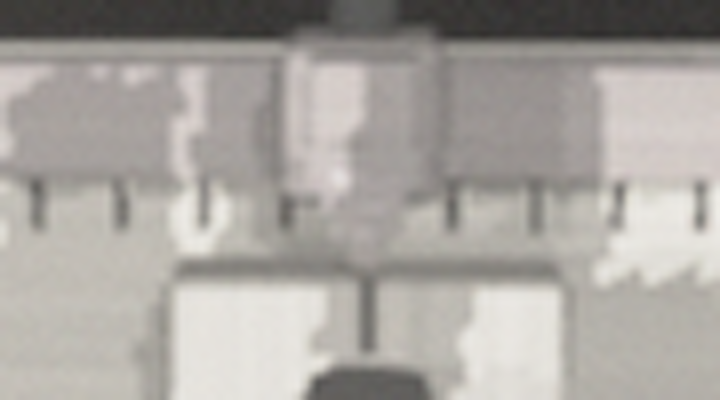

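View pics/c11.png

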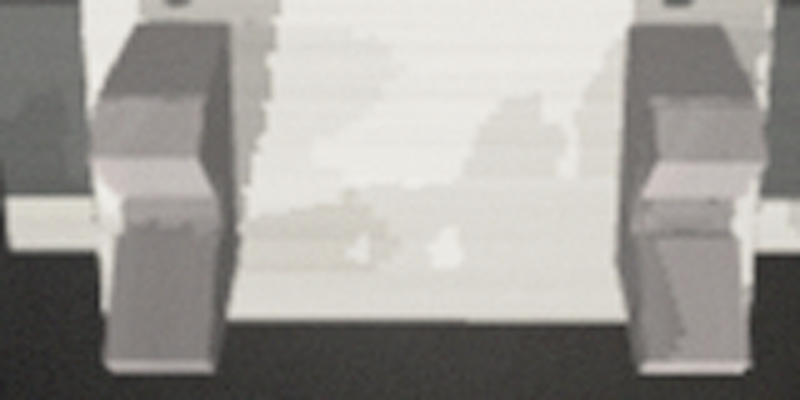

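```bash
python3 - <<'E'
from h import *
print(readout.get_obs()['joint_positions'].round(3))
E
```

```text
[-0.772  0.398  0.348  1.639 -0.148  1.127  1.089]
```

Request:
apply_moves:
  commands: [0.085, -0.002, -0.02, -0.03, 0, 0, 0, 0.085, -0.006, -0.045, -0.03, 0, 0, 0, 0.085, -0.009, -0.0475, 0, 0, 0, 0, 0.085, -0.009, -0.0475, 0, 0, 0, 0, 0.085, -0.009, -0.0475, 0, 0, 0, 0]

```text
clock: 6.62
ee_pos: [507.4, 46.9, 200.3]
ee_rot: [0.047, 0.999, -0.0, -0.001]
force: [0.5, 0.3, -0.3]
gripper_width: 85.6
```

Request:
apply_moves:
  commands: [0.085, -0.009, -0.0475, 0, 0, 0, 0, 0.085, -0.009, -0.0475, 0, 0, 0, 0, 0.085, -0.009, -0.0475, 0, 0, 0, 0, 0.085, -0.009, -0.0475, 0, 0, 0, 0, 0.085, -0.009, -0.0475, 0, 0, 0, 0]

```text
clock: 7.25
ee_pos: [529.7, -193.3, 200.0]
ee_rot: [0.048, 0.999, 0.0, -0.001]
force: [0.2, 0.1, -0.1]
gripper_width: 85.2
```

Request:
apply_moves:
  commands: [0.085, 0, 0, 0, 0, 0, 10.3, 0.085, 0, 0, 0, 0, 0, 10.3, 0.085, 0, 0, 0, 0, 0, 10.3, 0.085, 0, 0, 0, 0, 0, 10.3, 0.085, 0, 0, 0, 0, 0, 10.3]

```text
clock: 7.88
ee_pos: [529.6, -191.9, 199.9]
ee_rot: [0.48, 0.878, -0.0, -0.001]
force: [0.2, -0.2, -0.1]
gripper_width: 84.9
```

Request:
apply_moves:
  commands: [0.085, 0, 0, 0, 0, 0, 10.3, 0.085, 0, 0, 0, 0, 0, 10.3, 0.085, 0, 0, 0, 0, 0, 10.3, 0.085, 0, 0, 0, 0, 0, 10.3, 0.085, 0, 0, 0, 0, 0, 0]

```text
clock: 8.5
ee_pos: [529.7, -191.9, 200.0]
ee_rot: [0.755, 0.656, -0.001, -0.001]
force: [0.4, -0.1, -0.9]
gripper_width: 84.9
```

Request:
apply_moves:
  commands: [0.085, 0, 0, 0, 0, 0, 0, 0.085, 0, 0, 0, 0, 0, 0]

```text
clock: 8.75
ee_pos: [530.3, -192.3, 201.1]
ee_rot: [0.755, 0.656, 0.0, -0.0]
force: [-0.1, -0.4, 0.4]
gripper_width: 84.8
```

```bash
python3 - <<'E'
from h import *
print(st()['joint_positions'].round(2)); d=snap('wrist','w6')
E
```

```text
t 8.75 p [ 530.3 -192.3  201.1] R [[0.141, 0.99, -0.0], [0.99, -0.141, 0.0], [0.0, -0.0, -1.0]] F [-0.1 -0.4  0.4] w 84.8
[-0.32  0.47  0.92  1.55 -0.38  1.31  0.51]
```

View pics/w6.png

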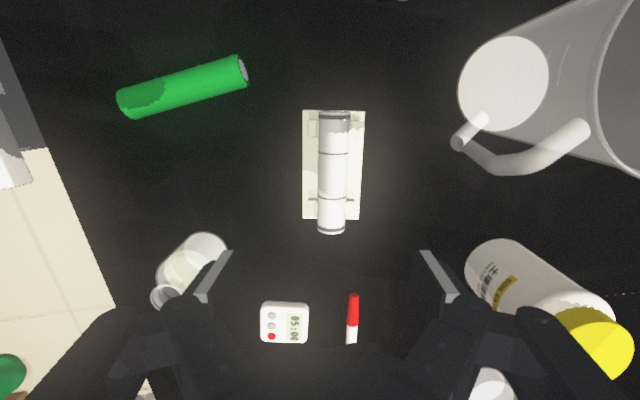

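```bash
python3 - <<'E'
from h import *
d=load('w6'); cv2.imwrite('pics/c12.png',cv2.resize(d['color'][100:245,280:390],None,fx=4.1,fy=4.1,interpolation=cv2.INTER_CUBIC))
E
```

View pics/c12.png

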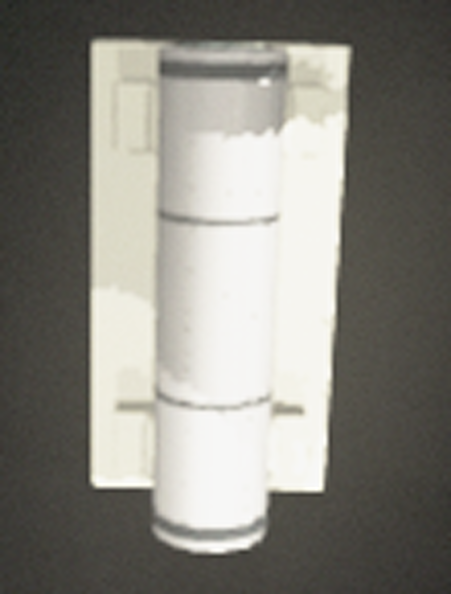

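```bash
python3 - <<'E'
from h import *
d=load('w6'); print(d['world_from_camera'][:3,3])
c=lambda x,y:(280+x/4.1,100+y/4.1)
A=at(d,*c(222,75),32);B=at(d,*c(211.5,520),32)
# ring lines at top (z=48)
r1=at(d,*c(219,221),48);r2=at(d,*c(212,406),48)
e1=at(d,*c(222,42),48);e2=at(d,*c(211,552),48)
print(A,B,np.arctan2((A-B)[0],(A-B)[1]))
print(r1,r2,(r1+r2)/2,np.linalg.norm(r1-r2)); print(e1,e2,(e1+e2)/2,np.linalg.norm(e1-e2))
for n,p in dict(TL=(92,40),TR=(350,46),BL=(90,487),BR=(325,491)).items(): print(n,at(d,*c(*p),4))
for h in (75,300,520):
  pass
for l,r,y in ((160,284,75),(157,277,300),(155,269,520)):
  for z in (32,40): 
    a=at(d,*c(l,y),z);b=at(d,*c(r,y),z);print(z,a[:2],b[:2],np.linalg.norm(a-b))
E
```

```text
[ 541.64283456 -114.87777202  344.81263721]
[ 547.85599294 -131.67620259   32.        ] [ 529.07164468 -251.57574609   32.        ] 0.1554041563724525
[ 542.24162207 -165.33492295   48.        ] [ 534.11964977 -212.80004112   48.        ] [ 538.18063592 -189.06748203   48.        ] 48.15499846413276
[ 548.52478685 -123.33066881   48.        ] [ 528.33227865 -253.85167983   48.        ] [ 538.42853275 -188.59117432   48.        ] 132.07373586798997
TL [ 514.69031196 -119.16515007    4.        ]
TR [ 583.84630993 -130.4523611     4.        ]
BL [ 492.80372747 -247.8676334     4.        ]
BR [ 563.44963395 -259.11646144    4.        ]
32 [ 532.43811538 -129.51189629] [ 563.27435637 -133.8405771 ] 31.13858114647278
40 [ 532.67352068 -129.13763713] [ 562.72114287 -133.35561447] 30.342230169744536
32 [ 523.19201936 -186.65143053] [ 554.76632536 -191.08560392] 31.884144849831014
40 [ 523.66388815 -184.81586125] [ 554.43069976 -189.13663325] 31.068726518023627
32 [ 513.31082026 -249.36132445] [ 545.11194303 -253.82943428] 32.11347716057207
40 [ 514.03539493 -245.92198636] [ 545.02322262 -250.2758269 ] 31.29219378922438
```

Request:
apply_moves:
  commands: [0.085, 0.0045, 0.008, 0.02, 0, 0, 1.0, 0.085, 0, 0, 0.04, 0, 0, 0, 0.085, 0, 0, 0.04, 0, 0, 0, 0.085, 0, 0, 0.03, 0, 0, 0, 0.085, 0, 0, 0, 0, 0, 0]

```text
clock: 9.43
ee_pos: [536.7, -187.2, 67.6]
ee_rot: [0.761, 0.648, -0.002, -0.003]
force: [-0.1, 0.1, -0.4]
gripper_width: 85.2
```

Request:
apply_moves:
  commands: [0.085, 0, 0, 0, 0, 0, 0]

```text
clock: 9.55
ee_pos: [539.7, -189.3, 71.8]
ee_rot: [0.761, 0.648, 0.0, 0.001]
force: [-0.3, -0.3, 0.8]
gripper_width: 85.1
```

```bash
python3 - <<'E'
from h import *
st(); d=snap('wrist','w7')
E
```

```text
t 9.55 p [ 539.7 -189.3   71.8] R [[0.159, 0.987, 0.001], [0.987, -0.159, -0.001], [-0.001, 0.001, -1.0]] F [-0.3 -0.3  0.8] w 85.1
```

View pics/w7.png

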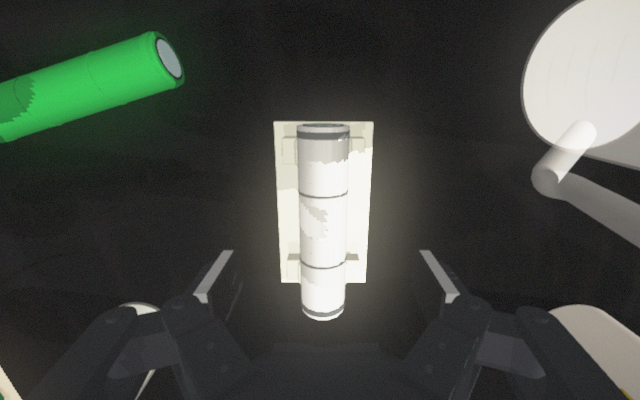

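```bash
python3 - <<'E'
from h import *
d=load('w7')
r1=at(d,323.5,195,48);r2=at(d,323,266,48);e1=at(d,323,122,46);e2=at(d,323.5,319,46)
print(r1,r2,(r1+r2)/2,e1,e2,(e1+e2)/2)
E
```

```text
[ 542.77197538 -164.09348425   48.        ] [ 534.73938245 -211.58879299   48.        ] [ 538.75567892 -187.84113862   48.        ] [ 549.24376142 -122.37263078   46.        ] [ 528.11901687 -254.33904307   46.        ] [ 538.68138915 -188.35583692   46.        ]
```

Request:
apply_moves:
  commands: [0.085, 0, 0, 0.03, 0, 0, 0, 0.085, 0, 0, 0.02, 0, 0, 0, 0.085, 0, 0, 0.007, 0, 0, 0, 0.085, 0, 0, 0, 0, 0, 0, 0.085, 0, 0, 0, 0, 0, 0]

```text
clock: 10.22
ee_pos: [539.7, -189.5, 15.2]
ee_rot: [0.761, 0.648, 0.0, 0.001]
force: [-0.6, -0.1, 0.1]
gripper_width: 84.7
```

Request:
apply_moves:
  commands: [0.05, 0, 0, 0, 0, 0, 0, 0.04, 0, 0, 0, 0, 0, 0, 0.03, 0, 0, 0, 0, 0, 0, 0.02, 0, 0, 0, 0, 0, 0, 0.0, 0, 0, 0, 0, 0, 0]

```text
clock: 10.85
ee_pos: [538.3, -189.0, 14.6]
ee_rot: [0.761, 0.648, -0.0, -0.001]
force: [-3.6, 1.0, 5.5]
gripper_width: 30.3
```

Request:
apply_moves:
  commands: [0.0, 0, 0, 0, 0, 0, 0, 0.0, 0, 0, 0, 0, 0, 0, 0.0, 0, 0, 0, 0, 0, 0]

```text
clock: 11.22
ee_pos: [538.2, -188.9, 14.6]
ee_rot: [0.761, 0.648, -0.0, -0.001]
force: [-2.9, 0.9, 5.7]
gripper_width: 30.1
```

```bash
python3 - <<'E'
from h import *
st(); d=snap('wrist','w8')
E
```

```text
t 11.225 p [ 538.2 -188.9   14.6] R [[0.159, 0.987, -0.001], [0.987, -0.159, 0.001], [0.001, -0.001, -1.0]] F [-2.9  0.9  5.7] w 30.1
```

View pics/w8.png

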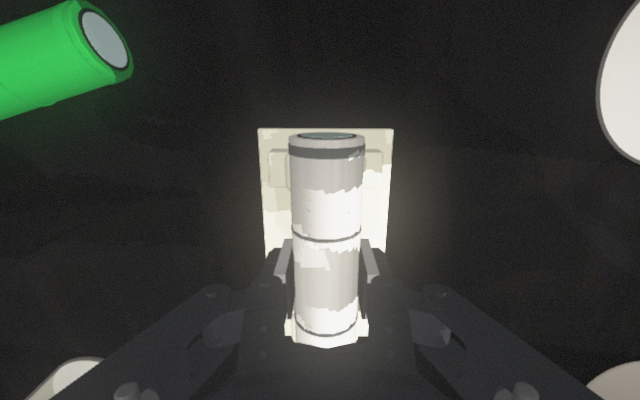

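Request:
apply_moves:
  commands: [0.0, 0, 0, -0.01, 0, 0, 0, 0.0, 0, 0, -0.02, 0, 0, 0, 0.0, 0, 0, -0.03, 0, 0, 0, 0.0, 0, 0, -0.03, 0, 0, 0, 0.0, 0, 0, -0.03, 0, 0, 0]

```text
clock: 11.9
ee_pos: [539.4, -189.3, 136.6]
ee_rot: [0.761, 0.648, 0.0, 0.001]
force: [-0.2, 0.2, -0.8]
gripper_width: 30.1
```

Request:
apply_moves:
  commands: [0.0, 0, 0, -0.03, 0, 0, 0, 0.0, 0, 0, 0, 0, 0, -3.7, 0.0, 0, 0, 0, 0, 0, 0, 0.0, 0, 0, 0, 0, 0, 0]

```text
clock: 12.4
ee_pos: [538.8, -188.8, 164.4]
ee_rot: [0.74, 0.672, 0.0, -0.0]
force: [0.4, -0.2, -2.0]
gripper_width: 30.1
```

```bash
python3 - <<'E'
from h import *
o=st(); d=snap('wrist','w9')
M=R.from_quat(o['ee_rot']).as_matrix(); print(M.T@(np.array([552.6,253.9,o['ee_pos'][2]])-o['ee_pos']))
E
```

```text
t 12.4 p [ 538.8 -188.8  164.4] R [[0.096, 0.995, -0.0], [0.995, -0.096, 0.0], [0.0, -0.0, -1.0]] F [ 0.4 -0.2 -2. ] w 30.1
[ 4.42007347e+02 -2.88172094e+01  1.17136666e-01]
```

View pics/w9.png

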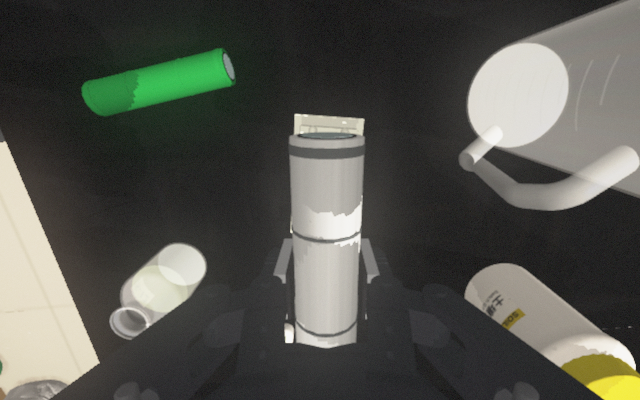

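Request:
apply_moves:
  commands: [0.0, 0.02, -0.002, 0, 0, 0, 0, 0.0, 0.04, -0.003, 0, 0, 0, 0, 0.0, 0.045, -0.003, 0, 0, 0, 0, 0.0, 0.045, -0.003, 0, 0, 0, 0, 0.0, 0.045, -0.003, 0, 0, 0, 0]

```text
clock: 13.08
ee_pos: [543.3, 7.9, 164.0]
ee_rot: [0.74, 0.672, -0.0, -0.0]
force: [-0.0, -0.5, -1.8]
gripper_width: 30.2
```

Request:
apply_moves:
  commands: [0.0, 0.045, -0.003, 0, 0, 0, 0, 0.0, 0.045, -0.003, 0, 0, 0, 0, 0.0, 0.045, -0.003, 0, 0, 0, 0, 0.0, 0.045, -0.003, 0, 0, 0, 0, 0.0, 0.037, -0.0015, 0, 0, 0, 0]

```text
clock: 13.7
ee_pos: [550.2, 226.2, 163.7]
ee_rot: [0.74, 0.673, -0.0, -0.0]
force: [0.4, -0.7, -1.5]
gripper_width: 30.3
```

Request:
apply_moves:
  commands: [0.0, 0.02, -0.001, 0, 0, 0, 0, 0.0, 0.01, 0, 0, 0, 0, 0, 0.0, 0, 0, 0, 0, 0, 0, 0.0, 0, 0, 0, 0, 0, 0]

```text
clock: 14.2
ee_pos: [553.1, 251.2, 164.6]
ee_rot: [0.741, 0.671, -0.0, 0.001]
force: [0.7, -0.2, -2.3]
gripper_width: 30.5
```

```bash
python3 - <<'E'
from h import *
o=st(); d=snap('wrist','w10'); snap('top','t10',(195,305,155,220),7);snap('scene','s10',(230,330,100,200),6)
M=R.from_quat(o['ee_rot']).as_matrix(); print(M.T@(np.array([552.6,253.9,o['ee_pos'][2]])-o['ee_pos']))
E
```

```text
t 14.2 p [553.1 251.2 164.6] R [[0.099, 0.995, 0.0], [0.995, -0.099, -0.001], [-0.001, 0.0, -1.0]] F [ 0.7 -0.2 -2.3] w 30.5
[ 2.63320211 -0.79508567 -0.00336291]
```

View pics/w10.png

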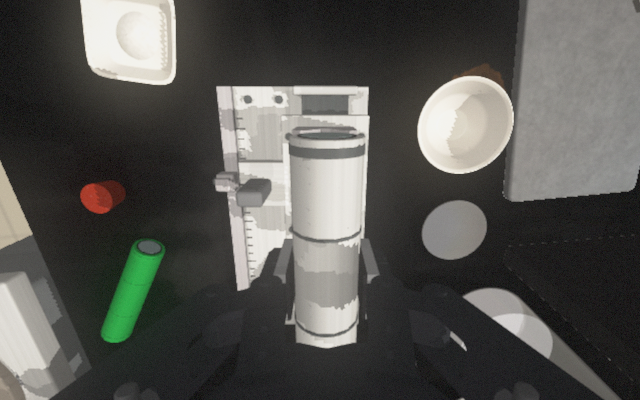

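View pics/s10.png

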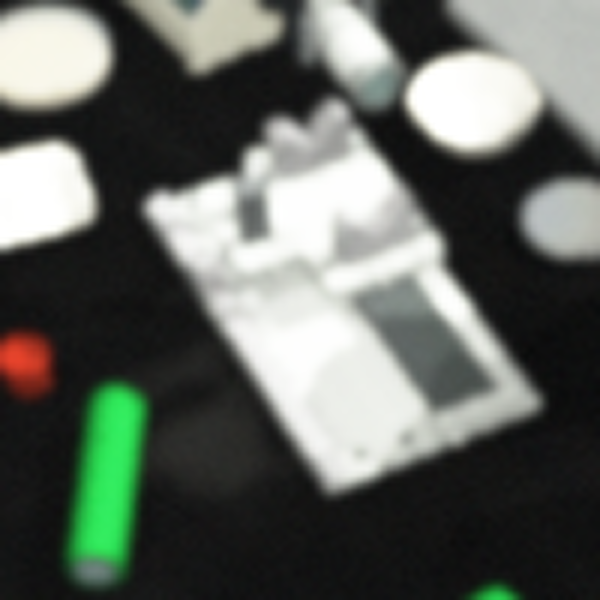

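```bash
python3 - <<'E'
from h import *
d=load('s10'); print(proj(d,[553,251,182]),proj(d,[552.6,253.9,79]))
cv2.imwrite('pics/s10f.png',d['color'])
w=load('w10')
# seat/V visible? project tab, mark, v-supports +y
yh=np.array([.0942,.9956,0]);xh=np.array([.9956,-.0942,0]); seat=np.array([552.6,253.9,79])
for n,a in dict(mark=(-82,0,34),tab=(-62,0,80),tabc1=(-51,7,80),tabc2=(-73,7,80),rearR=(26,55,75.5),frontR=(-26,55,75.5),rimF=(-19.1,55,75.5)).items(): print(n,proj(w,seat+a[0]*xh+a[1]*yh+[0,0,a[2]-79]).round(1))
cv2.imwrite('pics/c13.png',cv2.resize(w['color'][80:240,200:390],None,fx=4,fy=4,interpolation=cv2.INTER_CUBIC))
E
```

```text
[285.25546631 103.52311495] [286.50759208 125.07349889]
mark [239.6 184.3]
tab [248.4 199.3]
tabc1 [261.2 191.1]
tabc2 [234.1 191.2]
rearR [357.5 129.8]
frontR [290.4 130. ]
rimF [299.3 130. ]
```

View pics/s10f.png

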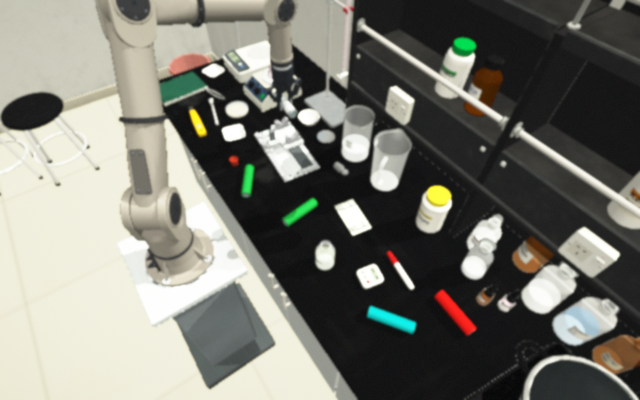

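View pics/c13.png

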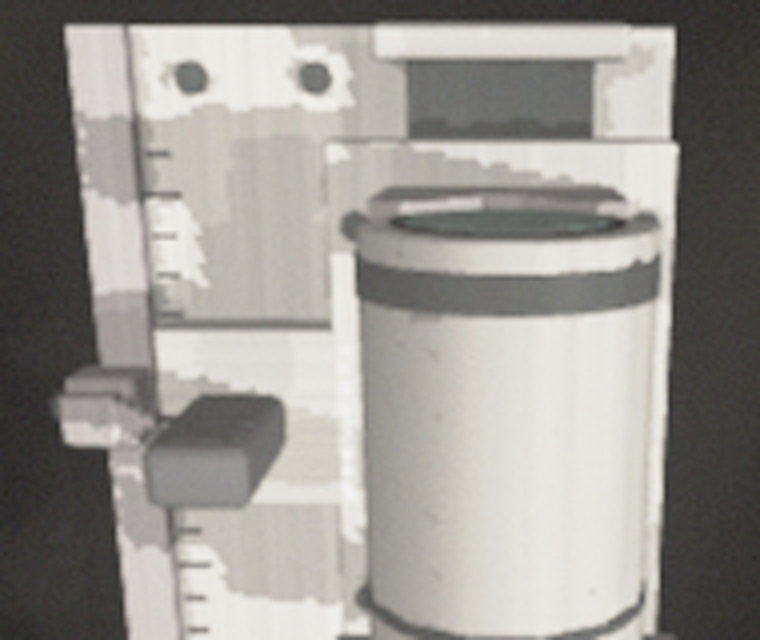

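```bash
python3 - <<'E'
from h import *
w=load('w10')
xh=np.array([.9956,-.0942,0]);yh=np.array([.0942,.9956,0])
for l,r,y in ((357,660,280),(370,645,580)):
    a=at(w,200+l/4,80+y/4,182);b=at(w,200+r/4,80+y/4,182);m=(a+b)/2
    print(m,np.linalg.norm(a-b),m@xh,m@yh)
print('tcp',np.array([553.1,251.2,0])@xh,'seat',np.array([552.6,253.9,0])@xh)
# seat via support outer edges
a=at(w,200+370/4,80+197/4,75.5);b=at(w,200+625/4,80+197/4,75.5);print(((a+b)/2)@xh,np.linalg.norm(a-b))
E
```

```text
[559.83652248 309.53091979 182.        ] 32.48433344726192 528.2154291337582 360.9055841552314
[556.38184629 274.825386   182.        ] 31.971680449930542 528.045214806881 326.0273242205301
tcp 527.00332 seat 526.2511800000001
526.5866790323919 49.35761497781248
```

Request:
apply_moves:
  commands: [0.0, 0.0025, -0.001, 0.02, 0, 0, 0, 0.0, 0, 0, 0.03, 0, 0, 0, 0.0, 0, 0, 0.03, 0, 0, 0, 0.0, 0, 0, 0.012, 0, 0, 0, 0.0, 0, 0, 0, 0, 0, 0]

```text
clock: 14.98
ee_pos: [551.6, 255.8, 71.9]
ee_rot: [0.74, 0.672, -0.001, -0.0]
force: [0.1, -0.2, -1.4]
gripper_width: 30.3
```

Request:
apply_moves:
  commands: [0.0, 0, 0, 0, 0, 0, 0, 0.0, 0, 0, 0, 0, 0, 0]

```text
clock: 15.22
ee_pos: [553.0, 256.5, 73.7]
ee_rot: [0.74, 0.673, 0.001, 0.0]
force: [-0.5, 0.5, -1.7]
gripper_width: 30.8
```

```bash
python3 - <<'E'
from h import *
o=st(); d=snap('wrist','w11')
M=R.from_quat(o['ee_rot']).as_matrix(); print(M.T@(np.array([552.6,253.9,61.6])-o['ee_pos']))
E
```

```text
t 15.225 p [553.  256.5  73.7] R [[0.095, 0.995, 0.002], [0.995, -0.095, 0.001], [0.001, 0.002, -1.0]] F [-0.5  0.5 -1.7] w 30.8
[-2.61083144 -0.13582589 12.09749866]
```

View pics/w11.png

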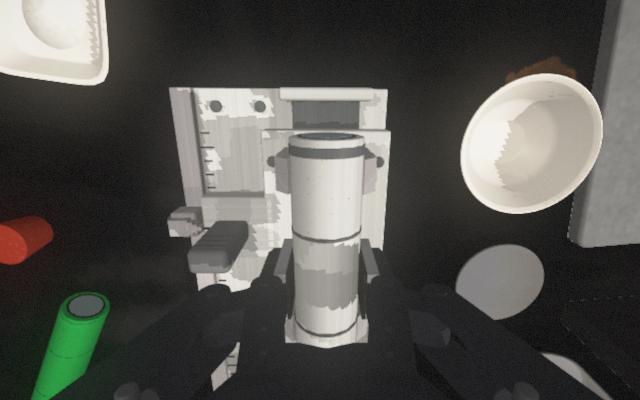

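Request:
apply_moves:
  commands: [0.0, -0.0025, 0, 0.004, 0, 0, 0, 0.0, 0, 0, 0.004, 0, 0, 0, 0.0, 0, 0, 0, 0, 0, 0]

```text
clock: 15.65
ee_pos: [551.2, 253.6, 63.7]
ee_rot: [0.74, 0.673, -0.001, -0.0]
force: [-1.1, -0.7, -2.3]
gripper_width: 30.0
```

Request:
apply_moves:
  commands: [0.0, 0, 0, 0.003, 0, 0, 0, 0.0, 0, 0, 0, 0, 0, 0, 0.0, 0, 0, 0, 0, 0, 0]

```text
clock: 16.02
ee_pos: [552.1, 253.9, 61.7]
ee_rot: [0.74, 0.673, 0.0, 0.0]
force: [1.0, 0.0, 1.1]
gripper_width: 30.7
```

Request:
apply_moves:
  commands: [0.0, 0, 0, 0.002, 0, 0, 0, 0.0, 0, 0, 0, 0, 0, 0, 0.0, 0, 0, 0, 0, 0, 0]

```text
clock: 16.4
ee_pos: [552.2, 253.9, 61.5]
ee_rot: [0.74, 0.673, 0.001, -0.0]
force: [-2.7, 0.1, 10.5]
gripper_width: 30.2
```

```bash
python3 - <<'E'
from h import *
o=st(); d=snap('wrist','w12',(160,400,80,270),3.2); print(o['wrist_torque'])
E
```

```text
t 16.4 p [552.2 253.9  61.5] R [[0.095, 0.995, 0.001], [0.995, -0.095, 0.002], [0.002, 0.001, -1.0]] F [-2.7  0.1 10.5] w 30.2
[-0.1652668   0.71125297 -0.06947771]
```

View pics/w12.png

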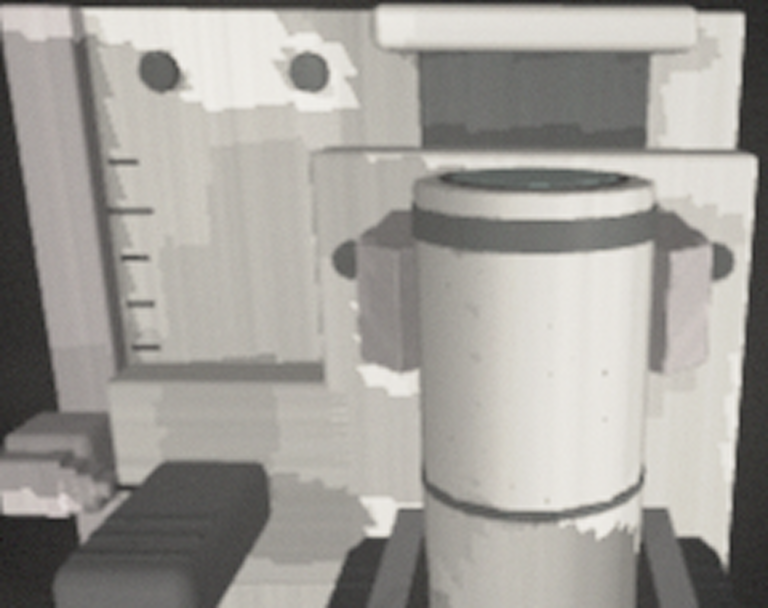

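Request:
apply_moves:
  commands: [0.0, 0, -0.0006, 0.001, 0, 0, 0, 0.0, 0, 0, 0, 0, 0, 0, 0.0, 0, 0, 0, 0, 0, 0, 0.0, 0, 0, 0, 0, 0, 0]

```text
clock: 16.95
ee_pos: [552.2, 254.0, 61.5]
ee_rot: [0.74, 0.673, 0.001, -0.0]
force: [-3.8, -0.7, 13.0]
gripper_width: 30.0
```

```bash
python3 - <<'E'
from h import *
o=st(); d=snap('wrist','w13'); print(o['wrist_torque'])
s=snap('scene','s13',(230,330,80,180),6)
o=st(); print(o['wrist_torque'])
E
```

```text
t 16.95 p [552.2 254.   61.5] R [[0.095, 0.995, 0.002], [0.995, -0.095, 0.002], [0.002, 0.002, -1.0]] F [-3.8 -0.7 13. ] w 30.0
[-0.23331594  0.80801932 -0.09544693]
t 17.05 p [552.2 254.   61.5] R [[0.095, 0.995, 0.002], [0.995, -0.095, 0.002], [0.002, 0.002, -1.0]] F [-3.6 -1.6 13.9] w 30.6
[-0.19509296  0.79164358 -0.09290554]
```

View pics/s13.png

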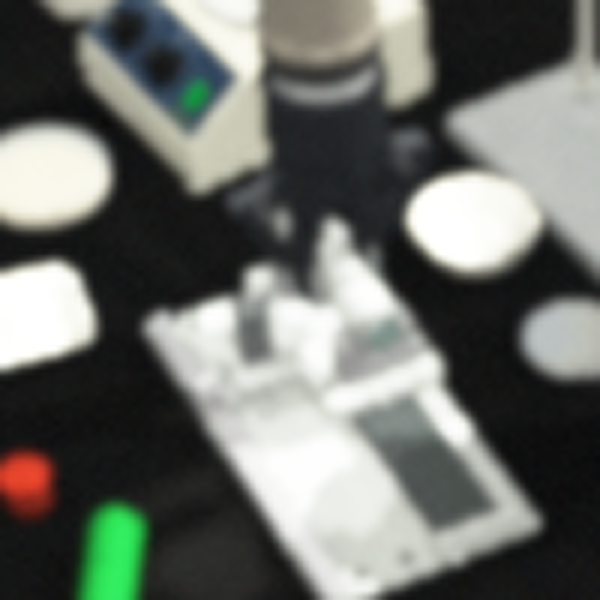

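View pics/w13.png

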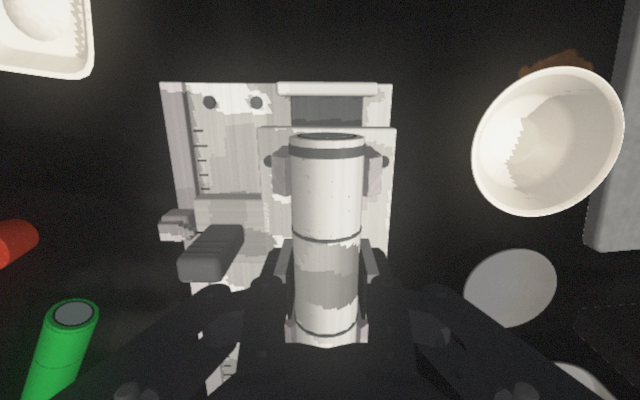

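Request:
apply_moves:
  commands: [0.0, 0, -0.001, 0.0005, 0, 0, 0, 0.0, 0, 0, 0, 0, 0, 0, 0.0, 0, 0, 0, 0, 0, 0, 0.0, 0, 0, 0, 0, 0, 0]

```text
clock: 17.55
ee_pos: [552.2, 254.0, 61.5]
ee_rot: [0.74, 0.672, 0.002, 0.001]
force: [-2.9, -1.3, 14.2]
gripper_width: 30.2
```

```bash
python3 - <<'E'
from h import *
o=st(); d=snap('wrist','w14',(150,270,170,290),6); print(o['wrist_torque'])
yh=np.array([.0942,.9956,0]);xh=np.array([.9956,-.0942,0]); seat=np.array([552.4,253.9,79])
for n,a in dict(mark=(-82,0,34),tabc1=(-51,7,80),tabc2=(-73,7,80),ce1=(-82,19,34),ptr=(-83.5,0,34)).items(): print(n,((proj(d,seat+a[0]*xh+a[1]*yh+[0,0,a[2]-79])-[150,170])*6).round(1))
E
```

```text
t 17.55 p [552.2 254.   61.5] R [[0.096, 0.995, 0.004], [0.995, -0.096, 0.002], [0.003, 0.004, -1.0]] F [-2.9 -1.3 14.2] w 30.2
[-0.19268644  0.62714727 -0.12691763]
mark [275.7 370.8]
tabc1 [413.1 530.6]
tabc2 [136.5 531.2]
ce1 [251.  200.8]
ptr [261.5 370.8]
```

View pics/w14.png

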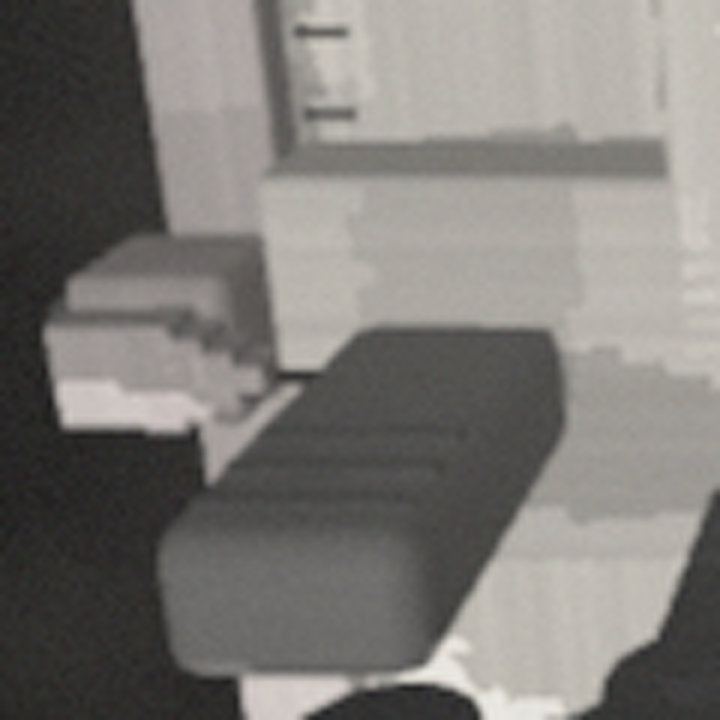

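Request:
apply_moves:
  commands: [0.0, 0, 0, 0, 0, 0, 0, 0.0, 0, 0, 0, 0, 0, 0, 0.0, 0, 0, 0, 0, 0, 0, 0.0, 0, 0, 0, 0, 0, 0, 0.0, 0, 0, 0, 0, 0, 0]

```text
clock: 18.23
ee_pos: [552.2, 254.0, 61.5]
ee_rot: [0.74, 0.672, 0.002, 0.001]
force: [-3.0, -0.7, 14.1]
gripper_width: 30.2
```

```bash
python3 - <<'E'
from h import *
st(); print(arm.close_job()); st()
E
```

```text
t 18.225 p [552.2 254.   61.5] R [[0.096, 0.995, 0.004], [0.995, -0.096, 0.002], [0.003, 0.004, -1.0]] F [-3.  -0.7 14.1] w 30.2
the job is handed in; nothing more can be done
None
the job is handed in; nothing more can be done
```

I slid the carrier about 82 mm by its tab until its line stood at the pointer, then lifted the aluminium barrel from the cradle and laid it in the V. I handed the job in at about 18 s, with the barrel still gripped and pushed down.

**Last checks:**
- **Carrier:** the line and the pointer tip were within about 1 mm of each other in the wrist image, both after I released the tab and while pushing down.
- **Barrel height and angle:** the tool stood at z = 61.5 mm, against 61.6 mm expected for a seated barrel. The jaw yaw was 0.096 rad, against about 0.094 rad for the rail.
- **Push:** the wrist force was steady at about 14 N (about 16 N on the V, with the barrel's weight), with about 3 N sideways towards the front. I estimate 8 to 14 N on each side of the V. The flank forces themselves cannot be read.
- **Grip:** the fingers held at an opening of 30 mm, steady throughout the push.

**Disagreements:**
- My first reading of the tab from the top and scene cameras was 8–9 mm off along the rail. I used the wrist camera instead, and closing on the tab confirmed it to within 1 mm.
- The wrist camera put the barrel about 1 mm further back in the jaws than the tool pose did. I split the difference and let the V centre it.
- Two small sideways corrections did not bring the 3 N side push to zero.

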